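Weight the empty vase with glass pebbles

ROBOT

A 6-joint arm with a two-finger parallel gripper is mounted at the origin on the work surface. World frame = base frame: x ahead of the robot, y to its left, z up, the work surface at z = 0. Lengths are in m, angles in rad, forces in N, time in s.
With the tool pointing down it reaches from about 0.375 to 0.9 m from the base axis. Payload 3.1 kg.
Tool frame: the origin (TCP) lies midway between the tips of the shut fingers; the grasp point (between the pads) lies 19 mm behind it; z points along the fingers, y is the line along which they close (so a half turn about z gives the same grasp; the last joint's range is limited). The gripper opens to 87 mm and grips with 3 to 60 N. Pads are 19 mm wide; open, the fingers measure 117 mm over their backs; the gripper's body (75 mm by 190 mm) begins 51 mm behind the grasp point.
Start: joints at [0.93, 0.527, 1.433, -0, 1.181, -0.178], TCP at [0.278, 0.56, 0.198] pointing down, gripper open.
Joint ranges: [-3.08, 3.08], [-0.75, 2.2], [0.22, 2.44], [-1.43, 4.57], [0, 2.65], [-2.85, 2.85]. Speed limits (rad/s): [2.79, 2.79, 3.14, 3.14, 3.14, 3.14].

INTERFACE

Orientations are given as a unit quaternion [x, y, z, w].
In Python, from rig import get_obs, cams, job gives the robot as it stands.
- The arm moves only by the tool servo_tool, never from a script. Its argument "moves" is text: rows parted by semicolons, each of 5 numbers parted by spaces: the shift along the tool's x, y, z in m, then the turn about the tool's z in degrees, then the finger opening in m, from 0 to 0.087. In form: dx dy dz spin claw; .... A call has 1 to 10 rows; each row is the pose to reach, as a shift and turn from the pose commanded when the call began, along the tool's axes at that moment; what a row does not reach only later rows make up. A row lasts 1/12 s, in which the tool goes at most 41.7 mm and 7.16 degrees, less where a joint would pass 70% of its speed; a pose out of reach is approached as far as the arm can. A call with a gripper value outside its range is refused whole. The fingers move at their own pace and stop on an object; "grip_force" is the grip in N (left out, the last holds). Time passes only in rows, so rows that repeat a pose let the fingers close. It gives the time, the measured TCP pose, the force, the opening and the grip force at its end, in the units of the state.
- get_obs(): the state, without advancing time (a new reading comes with each control period).
- cams.camera(name): name is "side" or "top"; returns the picture (480x640x3 uint8, blue, green, red); there is no depth.
- cams.camera_model(name): a dict with "fx", "fy", "cx", "cy" (pixels), "dist" ([k1, k2, p1, p2, k3] as OpenCV has them; the pictures are not rectified), "R" (3x3) and "t" (3): a world point X has camera coordinates R X + t. Camera axes: x right, y down, z forward; pixel columns grow to the right and rows downward; lengths in m; the calibration is good to about 2 mm. A picture is of the moment at which its call begins. camera_model takes no time and is no camera call.
- job.hand_in(): hands the job in; it is judged then, once.
The state is a dict: "time": time; "q": joint angles; "joint_velocities": joint speeds; "joint_torque": joint torques, N m; "position": TCP position; "tool_rot": TCP orientation; "ft_force": force on the tool from outside, world axes, zero at the start; "moment": the same for the moment, N m; "grip_width": finger opening in m; "grip_force": force on a finger pad.
Only numpy, scipy, OpenCV 4.12 (cv2) and the standard library are available. Lean on these libraries where they do the work, as an engineer would, in place of code of your own. Each camera call takes 0.05 s, during which the arm holds its last target. There are 200 camera calls.

TASK

Weight the empty white vase with the three glass pebbles: slide the vase in until its mouth stands below the front edge of the bamboo riser, then push the pebbles over that edge one at a time so that each drops through the neck into the vase. Polished glass slips out of the fingers, so keep the pebbles sliding on the board and do not pick them up. Keep the vase upright, leave it standing on the cart with all three pebbles in it, and leave the printer, flashlight, clip board and phone stand where they are.

Things in the scene. Friction and masses are not known exactly. Their poses are not given: they have to be found in the camera images.
- riser: Bamboo printer riser, fixed. Origin on the cart top under the board's middle. Board 420 (x) by 340 mm (y), 10 mm thick, top 130 mm above the cart. Its straight front edge at y = -170 mm faces its -y, to the robot's right. The board overhangs: legs (at x = +-190 mm) and a paper ream below it begin at y = -50 mm or farther back. The top is bare, but for the pebbles, from the edge back to y = 0.
- riser_edge (a point): The middle of the riser's front edge, on the board's top surface, 130 mm above the cart top (riser frame: 0, -170, 130 mm).
- vase: Squat round white ceramic vase, 0.5 kg, 111 mm high, loose on the cart. Origin: centre of its foot, z up. Outer diameter: foot 86 mm, widest 124 mm at 55 mm height, 104 mm at 80 mm, neck 57 mm at 100 mm, lip 62 mm. Neck bore about 48 mm, inner floor 6 mm up. It passes under the riser's board with 9 mm to spare and slides upright when pushed at its widest part.
- vase_mouth (a point): Centre of the vase's mouth, level with its lip, 111 mm above its foot.
- pebble_blue: Blue flat-backed glass pebble: a round dome 32 mm across (widest 4 mm above its flat underside), 13 mm high, 18 g, loose, lying flat on the riser's board near the front edge. Origin: centre of its underside. It slides, does not roll, stops when the push stops, and tips over the edge once its centre is past it.
- pebble_green: Green glass pebble, like the blue one.
- pebble_amber: Amber glass pebble, like the blue one.
- printer: Small white photo printer with a chrome dial on top, 190 x 135 mm and 76 mm high, loose, on the back half of the riser's board, well behind the pebbles. Origin: centre of its underside. To be left alone.
- flashlight: Red aluminium flashlight, 145 mm long, 33 mm thick, lying along its x on the cart. Origin: under its middle. To be left alone.
- clipboard: Brown clip board, 165 x 230 mm, with a chrome spring clip, 20 mm high at the clip, lying on the cart to the right. Origin: centre of its underside. To be left alone.
- phone_stand: Clear acrylic phone stand, 85 x 75 mm, 100 mm high, on the cart, far right. Origin: centre of its underside. To be left alone.

How it is judged:
On the way, in this order (a step that is already met when the one before it is completed fails the run):
1. the vase stands with its mouth below the riser's front edge (mouth centre less than 30 mm from the edge, seen from above) (y of vase_mouth in the frame of riser between -0.2 and -0.14 m and angle between vase's own z axis and vertical below 0.1 rad and height (world z) of vase below 0.006 m), for 0.2 s.
2. one pebble is in the vase (((z of pebble_blue in the frame of vase between 0 and 0.08 m and horizontal distance between pebble_blue and vase below 0.058 m) or (z of pebble_green in the frame of vase between 0 and 0.08 m and horizontal distance between pebble_green and vase below 0.058 m) or (z of pebble_amber in the frame of vase between 0 and 0.08 m and horizontal distance between pebble_amber and vase below 0.058 m))), for 0.1 s.
3. two pebbles are in the vase ((((z of pebble_blue in the frame of vase between 0 and 0.08 m and horizontal distance between pebble_blue and vase below 0.058 m) and (z of pebble_green in the frame of vase between 0 and 0.08 m and horizontal distance between pebble_green and vase below 0.058 m)) or ((z of pebble_blue in the frame of vase between 0 and 0.08 m and horizontal distance between pebble_blue and vase below 0.058 m) and (z of pebble_amber in the frame of vase between 0 and 0.08 m and horizontal distance between pebble_amber and vase below 0.058 m)) or ((z of pebble_green in the frame of vase between 0 and 0.08 m and horizontal distance between pebble_green and vase below 0.058 m) and (z of pebble_amber in the frame of vase between 0 and 0.08 m and horizontal distance between pebble_amber and vase below 0.058 m)))), for 0.1 s.
4. all three pebbles are in the vase (z of pebble_blue in the frame of vase between 0 and 0.08 m and horizontal distance between each of pebble_blue, pebble_green, pebble_amber and vase below 0.058 m and z of pebble_green in the frame of vase between 0 and 0.08 m and z of pebble_amber in the frame of vase between 0 and 0.08 m), for 0.1 s.
At the end, for the whole second after the job is handed in: All three pebbles lie inside the vase (each less than 80 mm above the vase's foot and within 58 mm of its axis); the vase stands upright (within 6 degrees) on the cart, at rest; printer, flashlight, clip board and phone stand within 15 mm of where they were (all of step 4 and angle between vase's own z axis and vertical below 0.1 rad and height (world z) of vase below 0.006 m and linear speed of vase below 0.02 m/s and distance of each of printer, flashlight, clipboard, phone_stand from where it was at the start of the episode below 0.015 m); the robot touches nothing.
It fails at once if a pebble is picked up (its underside more than 20 mm above the board) (height (world z) of any of pebble_blue, pebble_green, pebble_amber above 0.15 m).
It fails at once if the vase is tipped by more than 17 degrees (angle between vase's own z axis and vertical above 0.3 rad).
It fails at once if the printer, flashlight, clip board or phone stand is moved by more than 15 mm (distance of any of printer, flashlight, clipboard, phone_stand from where it was at the start of the episode above 0.015 m).
It also fails if it takes over 72 s, if anything falls off the work surface, if the arm or the gripper's body presses on something with over 40 N, if the wrist force passes 120 N, or if a joint passes its speed limit or range.

## Working session

There is one attempt and no reset: what is moved stays moved. The work goes in short steps, Python scripts to look and compute and a tool call to move; the robot and the scene stay as the last step left them, time stands still between calls to the robot, and variables do not carry over. Pictures are saved under pics/ and viewed, at most 10 in all, crops included, and the job is handed in when it is done.

Besides the shell and the picture viewer there is one more tool, called as name(argument=value, ...) on one line, values as JSON. servo_tool: Moves the arm, as the interface text tells. Its arguments: {"type":"object","properties":{"moves":{"type":"string"},"grip_force":{"type":"number"}},"required":["moves"]}

```bash
mkdir -p pics; cat > h.py <<'E'
import numpy as np, cv2
from rig import get_obs, cams, job
def ray(n,uv):
    m=cams.camera_model(n);K=np.array([[m['fx'],0,m['cx']],[0,m['fy'],m['cy']],[0,0,1.]])
    p=cv2.undistortPoints(np.array(uv,float).reshape(-1,1,2),K,np.array(m['dist'],float))[:,0]
    R=np.array(m['R']);t=np.array(m['t']);return -R.T@t,np.c_[p,np.ones(len(p))]@R
def plane(n,uv,z):
    c,d=ray(n,uv);return c+d*((z-c[2])/d[:,2])[:,None]
def proj(n,X):
    m=cams.camera_model(n);K=np.array([[m['fx'],0,m['cx']],[0,m['fy'],m['cy']],[0,0,1.]])
    return cv2.projectPoints(np.array(X,float).reshape(-1,1,3),cv2.Rodrigues(np.array(m['R']))[0],np.array(m['t'],float),K,np.array(m['dist'],float))[0][:,0]
E
python3 - <<'E'
from h import *
for n in('top','side'):
    cv2.imwrite(f'pics/{n}0.png',cams.camera(n)); print(n,ray(n,[[320,240]]))
o=get_obs();print(o['time'],o['position'],o['tool_rot'],o['grip_width'])
E
```

```text
top (array([ 0.41872116, -0.08316437,  1.13797001]), array([[ 0.12222358,  0.02175087, -0.9922695 ]]))
side (array([ 0.07187949, -0.6058127 ,  0.92721065]), array([[ 0.41191562,  0.49902398, -0.76251276]]))
0.1 [0.27803379 0.55896754 0.19716071] [ 2.28856180e-01  9.73459740e-01 -9.15314816e-04 -3.82262820e-04] 0.08681316240035385
```

View pics/top0.png

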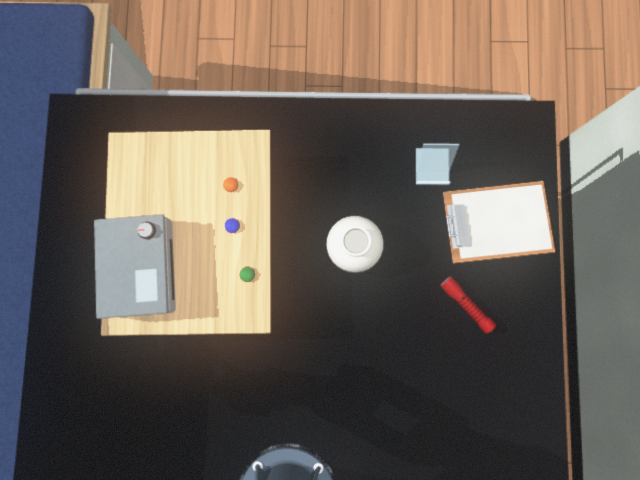

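View pics/side0.png

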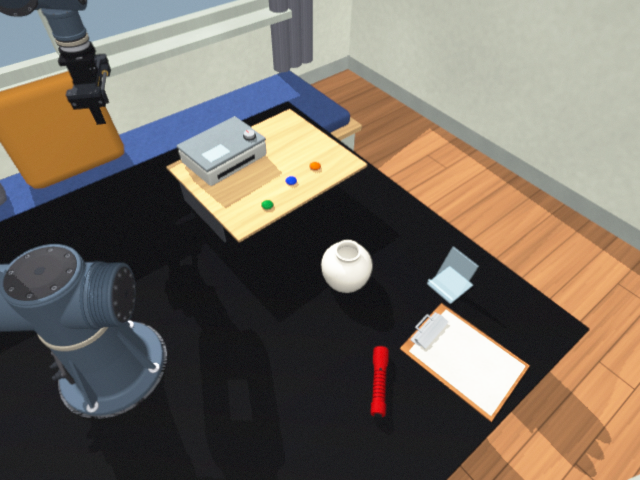

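The top view shows amber at (231,185), blue at (232,226), green at (247,274), the vase mouth at (357,241) and the riser's front edge at column 270. The side view agrees, and shows the arm parked clear at upper left.

```bash
cat >> h.py <<'E'
def blob(im,lo,hi,n=1,amin=30):
    m=cv2.inRange(cv2.cvtColor(im,cv2.COLOR_BGR2HSV),lo,hi)
    cs=[c for c in cv2.findContours(m,cv2.RETR_EXTERNAL,cv2.CHAIN_APPROX_NONE)[0] if cv2.contourArea(c)>amin]
    return sorted(cs,key=cv2.contourArea)[::-1][:n]
HS=dict(amber=((4,180,100),(14,255,255)),blue=((112,150,60),(128,255,255)),green=((50,120,30),(80,255,255)))
def pebbles(ims):
    for k,(lo,hi) in HS.items():
        for n,im in ims.items():
            cs=blob(im,lo,hi,3,20)
            print(k,n,[(np.round(plane(n,[cv2.minEnclosingCircle(c)[0]],.135)[0],4),round(cv2.contourArea(c))) for c in cs])
E
python3 - <<'E'
from h import *
t=cv2.imread('pics/top0.png');s=cv2.imread('pics/side0.png')
pebbles(dict(top=t,side=s))
# front edge top view: wood columns
for r in (140,160,180,200,230,260,290,310,325):
    g=cv2.cvtColor(t,cv2.COLOR_BGR2GRAY)[r].astype(int); d=np.diff(g[255:290]); c=255+np.argmin(d)+.5
    print(r,c,plane('top',[[c,r]],.13)[0].round(4))
print('corners',plane('top',[[270,130],[270,333],[107,132]],.13).round(4))
w=blob(t,(0,0,110),(180,70,255),3,500)
for c in w:
    (u,v),r=cv2.minEnclosingCircle(c);print('white',u,v,r,plane('top',[[u,v]],.055)[0],plane('top',[[u+r,v]],.055)[0])
# side vase silhouette
for c in blob(s[220:310,300:390],(0,0,100),(180,80,255),1,500): print(cv2.boundingRect(c))
cv2.imwrite('pics/vase.png',cv2.resize(np.hstack([t[200:290,310:400],s[225:315,305:395]]),None,fx=4,fy=4,interpolation=2))
cv2.imwrite('pics/grip.png',cv2.resize(s[0:150,0:200],None,fx=3,fy=3))
E
```

```text
amber top []
amber side []
blue top []
blue side [(array([0.5667, 0.1181, 0.135 ]), 46)]
green top []
green side [(array([0.4701, 0.0846, 0.135 ]), 66)]
140 269.5 [0.7507 0.049  0.13  ]
160 269.5 [0.7079 0.0475 0.13  ]
180 269.5 [0.6655 0.0461 0.13  ]
200 269.5 [0.6235 0.0446 0.13  ]
230 269.5 [0.5613 0.0424 0.13  ]
260 269.5 [0.5    0.0402 0.13  ]
290 269.5 [0.4396 0.0381 0.13  ]
310 269.5 [0.3998 0.0367 0.13  ]
325 269.5 [0.3702 0.0356 0.13  ]
corners [[0.7722 0.0487 0.13  ]
 [0.3546 0.034  0.13  ]
 [0.7618 0.3909 0.13  ]]
white 612.0 282.5 198.3463897705078 [ 0.4741698  -0.68030184  0.055     ] [ 0.48410914 -1.08158148  0.055     ]
white 141.5 232.5 103.44332122802734 [0.56060925 0.33331247 0.055     ] [0.56527562 0.10547259 0.055     ]
white 501.0 221.5 56.588523864746094 [ 0.6006467  -0.45103543  0.055     ] [ 0.60297166 -0.57164686  0.055     ]
(21, 19, 52, 54)
```

View pics/vase.png

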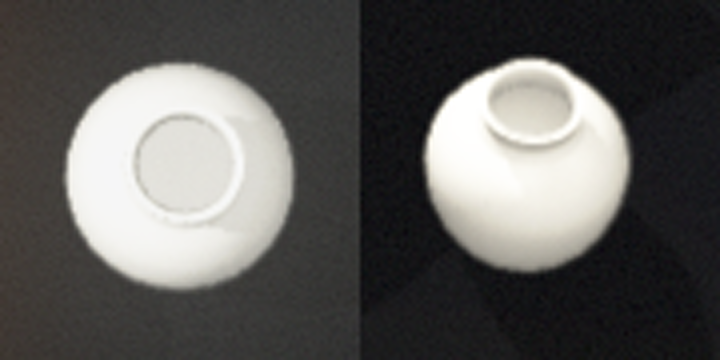

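View pics/grip.png

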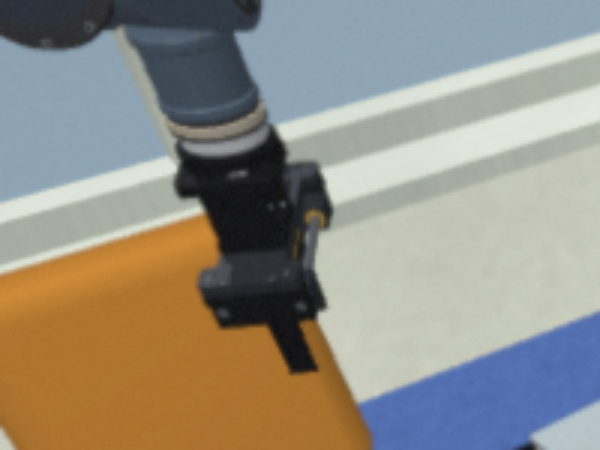

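The crops put the vase's mouth centre at about (357,242) and its body centre at (355,244), radius 28 px, in the top view. The gripper's narrow 75 mm side lies along tool x. The pebble colour bounds were wrong, so I'll fix them.

```bash
python3 - <<'E'
from h import *
t=cv2.imread('pics/top0.png');H=cv2.cvtColor(t,cv2.COLOR_BGR2HSV)
for k,(u,v) in dict(amber=(231,185),blue=(232,226),green=(247,274)).items():
    print(k,H[v,u],H[v-4,u],H[v+4,u+3])
    p=H[v-12:v+13,u-12:u+13]; m=(p[...,1]>150).astype(np.uint8)*255
    c=max(cv2.findContours(m,cv2.RETR_EXTERNAL,cv2.CHAIN_APPROX_NONE)[0],key=cv2.contourArea)
    (a,b),r=cv2.minEnclosingCircle(c);mo=cv2.moments(c);a,b=mo['m10']/mo['m00'],mo['m01']/mo['m00']
    print(cv2.contourArea(c),r,plane('top',[[u-12+a,v-12+b]],.134)[0].round(4))
print('mouth top',plane('top',[[357,241.7]],.111).round(4),'body',plane('top',[[355,244]],.055).round(4))
print('mouth side',plane('side',[[305+532/4-45*2,225+103/4]],.111).round(4))
print('printer front top z=.206', plane('top',[[172,215],[174,313],[97,317],[163,215]],.206).round(3))
E
```

```text
amber [ 13 154 242] [ 11 161 237] [ 10 157 202]
119.5 6.613697528839111 [0.6543 0.1262 0.134 ]
blue [119 128 229] [120 132 221] [122 117 181]Traceback (most recent call last):
  File "<stdin>", line 6, in <module>
ValueError: max() iterable argument is empty
```

```bash
cat >> h.py <<'E'
HU=dict(amber=(5,16,135),blue=(105,135,70),green=(40,90,70))
def pebbles(ims):
    out={}
    for n,im in ims.items():
        H=cv2.cvtColor(im,cv2.COLOR_BGR2HSV)
        for k,(a,b,s) in HU.items():
            box=dict(top=(100,340,150,420),side=(120,320,200,420))[n]
            m=cv2.inRange(H,(a,s,40),(b,255,255)); z=np.zeros_like(m); y0,y1,x0,x1=box; z[y0:y1,x0:x1]=m[y0:y1,x0:x1]
            for c in sorted(cv2.findContours(z,cv2.RETR_EXTERNAL,cv2.CHAIN_APPROX_NONE)[0],key=cv2.contourArea)[::-1][:2]:
                mo=cv2.moments(c)
                if mo['m00']<20: continue
                uv=[mo['m10']/mo['m00'],mo['m01']/mo['m00']]
                print(k,n,np.round(uv,1),mo['m00'],plane(n,[uv],.135)[0].round(4))
E
python3 - <<'E'
from h import *
t=cv2.imread('pics/top0.png');s=cv2.imread('pics/side0.png')
pebbles(dict(top=t,side=s))
print('mouth top',plane('top',[[357,241.7]],.111).round(4),'body',plane('top',[[355,244]],.055).round(4))
print('mouth side',plane('side',[[305+532/4-90,225+103/4]],.111).round(4))
print('printer front top z=.206', plane('top',[[172,215],[174,313],[97,317],[163,215]],.206).round(3))
E
```

```text
amber top [230.1 184.3] 137.5 [0.6537 0.1261 0.135 ]
blue top [231.6 225. ] 139.0 [0.5692 0.1195 0.135 ]
green top [246.5 274. ] 145.0 [0.4705 0.0849 0.135 ]
amber side [386.1 140.6] 1980.5 [0.8814 0.0858 0.135 ]
amber side [408.6 177.1] 575.0 [ 0.8193 -0.0624  0.135 ]
blue side [330.5 124. ] 227.5 [0.8064 0.2441 0.135 ]
blue side [208.2 124.1] 150.0 [0.5217 0.4626 0.135 ]
green side [266.8 204.2] 74.0 [0.4694 0.0843 0.135 ]
mouth top [[ 0.5433 -0.1371  0.111 ]] body [[ 0.5449 -0.1358  0.055 ]]
mouth side [[ 0.5435 -0.1378  0.111 ]]
printer front top z=.206 [[0.576 0.219 0.206]
 [0.392 0.205 0.206]
 [0.381 0.347 0.206]
 [0.575 0.236 0.206]]
```

servo_tool(moves="0 0 -0.04 7 0.06; 0 0 -0.08 14 0.06; -0.03 -0.03 -0.11 21 0.06; -0.06 -0.06 -0.12 28 0.06; -0.09 -0.09 -0.12 35 0.06; -0.12 -0.12 -0.12 42 0.06; -0.15 -0.15 -0.12 49 0.06; -0.18 -0.18 -0.12 56 0.06; -0.21 -0.21 -0.12 63.5 0.06; -0.21 -0.21 -0.12 63.5 0.06")

```text
time: 0.93
position: [0.3734, 0.2736, 0.3178]
tool_rot: [0.71, 0.705, -0.001, 0.001]
ft_force: [-0.7, 0.6, 0.1]
grip_width: 0.06
grip_force: 0.0
```

```bash
python3 - <<'E'
from h import *
from scipy.spatial.transform import Rotation as R
o=get_obs();print(o['time'],o['position'],R.from_quat(o['tool_rot']).as_matrix().round(3),o['q'],o['ft_force'])
E
```

```text
0.9333 [0.37341979 0.27364575 0.31777296] [[ 0.007  1.    -0.   ]
 [ 1.    -0.007 -0.003]
 [-0.003 -0.    -1.   ]] [ 0.39209681  0.16754776  1.64975461 -0.00254624  1.3255833   0.3997758 ] [-0.6948606   0.56804005  0.09363017]
```

servo_tool(moves="-0.035 0.012 0 0 0.06; -0.07 0.024 0 0 0.06; -0.105 0.036 0 0 0.06; -0.14 0.048 0 0 0.06; -0.175 0.06 0 0 0.06; -0.21 0.072 0 0 0.06; -0.245 0.084 0 0 0.06; -0.28 0.096 0 0 0.06; -0.315 0.108 0 0 0.06; -0.35 0.12 0 0 0.06")

```text
time: 1.77
position: [0.493, -0.0737, 0.3177]
tool_rot: [0.707, 0.707, -0.0, -0.0]
ft_force: [-0.1, 0.1, 0.6]
grip_width: 0.06
grip_force: 0.0
```

servo_tool(moves="-0.035 0.012 0 0 0.06; -0.07 0.024 0 0 0.06; -0.105 0.036 0 0 0.06; -0.14 0.048 0 0 0.06; -0.15 0.052 0 0 0.06; -0.153 0.052 0.04 0 0.06; -0.153 0.052 0.08 0 0.06; -0.153 0.052 0.12 0 0.06; -0.153 0.052 0.16 0 0.06; -0.153 0.052 0.16 0 0.06")

```text
time: 2.6
position: [0.5392, -0.221, 0.1499]
tool_rot: [0.707, 0.707, -0.002, -0.009]
ft_force: [-1.3, 1.2, 0.0]
grip_width: 0.0598
grip_force: 0.0
```

```bash
python3 - <<'E'
from h import *
o=get_obs();print(o['time'],o['position'],o['tool_rot'],o['ft_force'])
a=cams.camera('top');b=cams.camera('side');cv2.imwrite('pics/pre.png',np.hstack([a[100:400,200:520],b[60:360,200:520]]))
E
```

```text
2.6 [ 0.53917365 -0.22096214  0.1498654 ] [ 0.70690216  0.70725014 -0.00187738 -0.00911327] [-1.32350737  1.21891254  0.04734203]
```

View pics/pre.png

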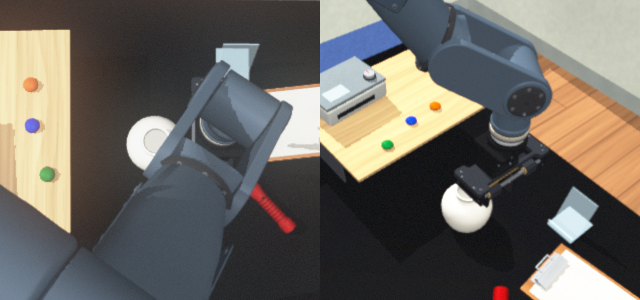

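The gripper hangs just right of the vase, above it, with the phone stand and flashlight clear.

servo_tool(moves="0 0 0.04 0 0.06; 0 0 0.08 0 0.06; 0 0 0.106 0 0.06; 0 0 0.106 0 0.06; 0 0 0.106 0 0.06; 0.008 0 0.106 0 0.06; 0.016 0 0.106 0 0.06; 0.024 0 0.106 0 0.06; 0.032 0 0.106 0 0.06; 0.04 0 0.106 0 0.06")

```text
time: 3.53
position: [0.5456, -0.1847, 0.0534]
tool_rot: [0.706, 0.708, -0.0, 0.001]
ft_force: [-3.2, -4.9, 2.0]
grip_width: 0.0598
grip_force: 3.0
```

```bash
python3 - <<'E'
from h import *
o=get_obs();print(o['time'],o['position'],o['tool_rot'],o['ft_force'])
E
```

```text
3.5333 [ 0.54564159 -0.18469506  0.05341728] [ 7.06102724e-01  7.08107939e-01 -3.95506354e-04  1.39050138e-03] [-3.16068164 -4.92833432  2.03566434]
```

servo_tool(moves="0.006 0 0.003 0 0.06; 0.014 0 0.003 0 0.06; 0.022 0 0.003 0 0.06; 0.03 0 0.003 0 0.06; 0.038 0 0.003 0 0.06; 0.046 0 0.003 0 0.06; 0.054 0 0.003 0 0.06; 0.062 0 0.003 0 0.06; 0.066 0 0.003 0 0.06; 0.066 0 0.003 0 0.06")

```text
time: 4.37
position: [0.5503, -0.1229, 0.0526]
tool_rot: [0.705, 0.709, 0.001, 0.007]
ft_force: [1.0, -8.3, 11.6]
grip_width: 0.0601
grip_force: 7.1
```

servo_tool(moves="0.006 0 0 0 0.06; 0.014 0 0 0 0.06; 0.022 0 0 0 0.06; 0.03 0 0 0 0.06; 0.038 0 0 0 0.06; 0.046 0 0 0 0.06; 0.052 0 0 0 0.06; 0.056 0 0 0 0.06; 0.056 0 0 0 0.06; 0.056 0 0 0 0.06")

```text
time: 5.2
position: [0.5503, -0.0667, 0.0525]
tool_rot: [0.706, 0.708, 0.001, 0.007]
ft_force: [1.4, -9.3, 13.6]
grip_width: 0.0601
grip_force: 7.7
```

```bash
cat >> h.py <<'E'
def vase(im):  # side view silhouette, front part
    H=cv2.cvtColor(im,cv2.COLOR_BGR2HSV)
E
python3 - <<'E'
from h import *
o=get_obs();print(o['time'],o['position'],o['tool_rot'],o['ft_force'])
b=cams.camera('side');c0=proj('side',[[.545,0.02,.1]])[0].astype(int);print(c0)
x,y=c0-75;cv2.imwrite('pics/v1.png',cv2.resize(b[y:y+150,x:x+150],None,fx=4,fy=4,interpolation=2));print(x,y)
E
```

```text
5.2 [ 0.55031245 -0.06670318  0.05253521] [0.70568773 0.70848951 0.00108877 0.00680166] [ 1.41490719 -9.33887789 13.55978813]
[307 215]
232 140
```

View pics/v1.png

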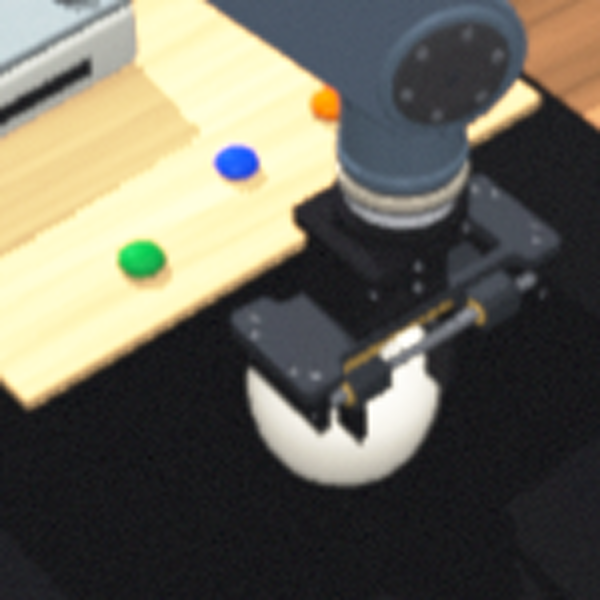

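The side view shows the vase still upright in front of the riser, body centred near (317,237), with the fingers against its near side. The 13 N upward force needs explaining before I push on.

```bash
python3 - <<'E'
from h import *
print('finger tips px crop',(proj('side',[[.52,-.0667+s,.0525] for s in(-.0095,.0095)]+[[.58,-.0667,.0525],[.505,-.0667,.0525]])-[232,140])*4)
# sphere-ish silhouette reference: initial side contour vs projection of axis pt
print('init proj', proj('side',[[.5445,-.1365,.055],[.5445,-.1365,.0]]),'init bbox x 321-373 y 239-293')
print('now body centre', plane('side',[[317.5,236.5]],.055))
for y in (-.02,-.01,0,.01): print(y,(proj('side',[[.547,y,.055],[.547,y,.0],[.547,y,.111]])-[232,140])*4)
o=get_obs();print(o['moment'],o['q'],o['ft_force'])
E
```

```text
finger tips px crop [[364.62138264 459.95649913]
 [345.47291774 441.26330481]
 [428.38105578 404.93702487]
 [336.14192256 462.30385893]]
init proj [[346.6140166  264.70145283]
 [345.3995629  277.88706959]] init bbox x 321-373 y 239-293
now body centre [[ 0.54539331 -0.02187836  0.055     ]]
-0.02 [[342.13105981 383.08014723]
 [341.57439259 437.2628559 ]
 [342.73997535 323.72256365]]
-0.01 [[332.43498056 373.84975803]
 [332.21833673 428.13028485]
 [332.67101259 314.40273582]]
0 [[322.82129153 364.69783205]
 [322.9391092  419.07282488]
 [322.69075564 305.16493829]]
0.01 [[313.28889921 355.62332756]
 [313.7357235  410.08951013]
 [312.79798537 296.0080446 ]]
[-1.65380238  0.19685213  0.14031353] [-0.3197569   0.64205971  1.74010687 -0.00590493  0.74625243 -0.31921917] [ 0.39282734 -8.28437845 13.56390959]
```

The contact force has a strong upward and sideways part, and the finger tip sits about 25 px higher in the crop than its projection. So the open fingertips seem to be retracted above the TCP and are riding on the vase's shoulder. I'll back off, narrow the fingers and check.

servo_tool(moves="-0.01 0 -0.001 0 0.06; -0.025 0 -0.001 0 0.06; -0.045 0 -0.001 0 0.06; -0.065 0 -0.001 0 0.05; -0.085 0 -0.001 0 0.04; -0.1 0 -0.001 0 0.024; -0.11 0 -0.001 0 0.024; -0.11 0 -0.001 0 0.024; -0.11 0 -0.001 0 0.024; -0.11 0 -0.001 0 0.024")

```text
time: 6.08
position: [0.5447, -0.1718, 0.0498]
tool_rot: [0.707, 0.707, -0.0, -0.001]
ft_force: [0.1, 0.1, 0.1]
grip_width: 0.0264
grip_force: 0.0
```

```bash
python3 - <<'E'
from h import *
o=get_obs();print(o['time'],o['position'],o['tool_rot'],o['ft_force'],o['grip_width'])
b=cams.camera('side');x,y=250,150
cv2.imwrite('pics/v2.png',cv2.resize(b[y:y+150,x:x+200],None,fx=4,fy=4,interpolation=2))
p=np.array(o['position']);print((proj('side',[p,p+[0,-.0095,0],p+[-.027,-.0095,0]])-[x,y])*4)
E
```

```text
6.0833 [ 0.54465307 -0.17176327  0.04984085] [ 7.06737930e-01  7.07475020e-01 -1.44573874e-05 -7.70659159e-04] [0.11962944 0.13141867 0.05996338] 0.026368983017304795
[[424.69394152 500.63696672]
 [435.2868319  510.76748174]
 [401.37900464 533.94092795]]
```

View pics/v2.png

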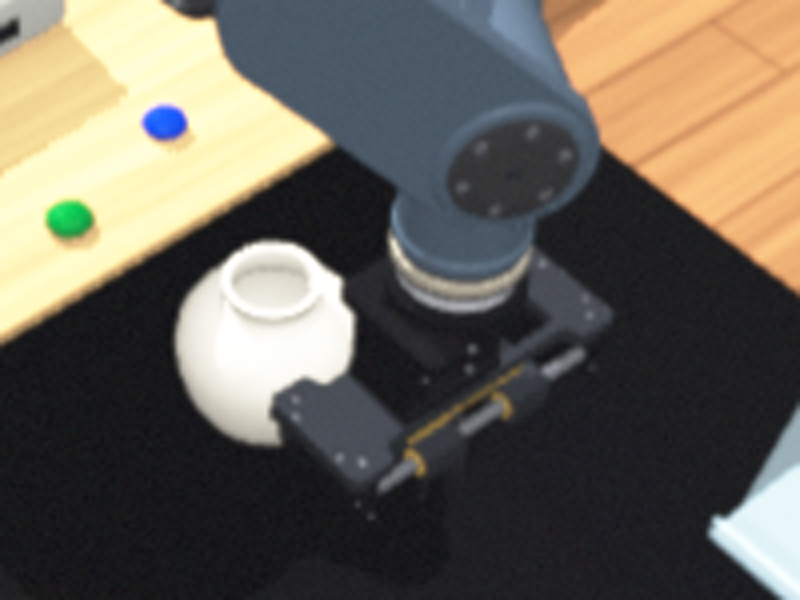

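```bash
python3 - <<'E'
from h import *
print('mouth',plane('side',[[318,220]],.111).round(4))
print('body',plane('side',[[250+266/4,150+347/4+1]],.055).round(4))
b=cv2.imread('pics/v2.png');g=cv2.convertScaleAbs(b[250:600,200:700],alpha=4,beta=20);cv2.imwrite('pics/v2b.png',g)
E
```

```text
mouth [[ 0.5496 -0.018   0.111 ]]
body [[ 0.5408 -0.0236  0.055 ]]
```

View pics/v2b.png

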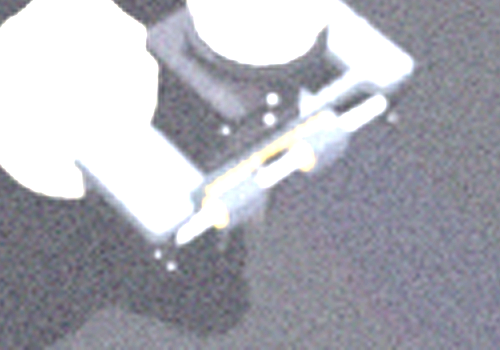

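servo_tool(moves="0.02 0.003 0.008 0 0.02; 0.05 0.003 0.008 0 0.02; 0.07 0.003 0.008 0 0.02; 0.078 0.003 0.008 0 0.02; 0.084 0.003 0.008 0 0.02; 0.09 0.003 0.008 0 0.02; 0.096 0.003 0.008 0 0.02; 0.1 0.003 0.008 0 0.02; 0.1 0.003 0.008 0 0.02")

```text
time: 6.88
position: [0.5488, -0.0734, 0.0423]
tool_rot: [0.707, 0.707, 0.0, 0.001]
ft_force: [0.7, -3.3, -0.7]
grip_width: 0.02
grip_force: 1.4
```

servo_tool(moves="0.006 0 0 0 0.02; 0.012 0 0 0 0.02; 0.018 0 0 0 0.02; 0.022 0 0 0 0.02; 0.025 0 0 0 0.02; 0.025 0 0 0 0.02")

```text
time: 7.38
position: [0.5481, -0.0474, 0.0421]
tool_rot: [0.707, 0.707, 0.0, -0.0]
ft_force: [1.1, -3.5, 0.7]
grip_width: 0.0201
grip_force: 1.4
```

```bash
cat >> h.py <<'E'
def vmask(n,im,roi):
    x0,y0,x1,y1=roi;H=cv2.cvtColor(im[y0:y1,x0:x1],cv2.COLOR_BGR2HSV)
    m=cv2.inRange(H,(0,0,95),(180,75,255));c=max(cv2.findContours(m,cv2.RETR_EXTERNAL,cv2.CHAIN_APPROX_NONE)[0],key=cv2.contourArea)
    return c+np.array([x0,y0])
E
python3 - <<'E'
from h import *
o=get_obs();print(o['time'],o['position'],o['ft_force'])
im=cams.camera('side');cv2.imwrite('pics/s3.png',im)
for f,r in (('pics/side0.png',(300,220,400,310)),('pics/s3.png',(260,190,340,275))):
    c=vmask('side',cv2.imread(f),r)[:,0];print(f,len(c),c.min(0),c.max(0),c[c[:,1].argmax()],c[c[:,0].argmin()])
print(proj('side',[[.5435,-.1375,.055],[.5435,-.1375,0]]))
E
```

```text
7.3833 [ 0.54810119 -0.04736918  0.04208083] [ 1.14859992 -3.53431397  0.66290305]
pics/side0.png 144 [321 239] [372 292] [344 292] [321 260]
pics/s3.png 127 [260 190] [302 226] [260 226] [260 190]
[[346.5735575  265.16292387]
 [345.35962606 278.34229622]]
```

servo_tool(moves="-0.015 0 0 0 0.02; -0.035 0 -0.005 0 0.02; -0.035 0 -0.045 0 0.02; -0.035 0 -0.085 0 0.02; -0.035 0 -0.125 0 0.02; -0.035 0.005 -0.165 0 0.02; 0 0.01 -0.17 0 0.02; 0.04 0.015 -0.17 0 0.02; 0.08 0.02 -0.17 0 0.02; 0.12 0.021 -0.17 0 0.02")

```text
time: 8.27
position: [0.5684, 0.0747, 0.2121]
tool_rot: [0.707, 0.707, 0.0, -0.001]
ft_force: [0.6, 0.1, -0.8]
grip_width: 0.0202
grip_force: 0.0
```

servo_tool(moves="0.04 0 0 0 0.02; 0.08 0 0 0 0.02; 0.086 0 0 0 0.02; 0.086 0 0 0 0.02; 0.086 0 0 0 0.02")

```text
time: 8.68
position: [0.5678, 0.1586, 0.2114]
tool_rot: [0.706, 0.708, -0.001, -0.001]
ft_force: [1.0, -0.4, -0.1]
grip_width: 0.0202
grip_force: 0.0
```

```bash
python3 - <<'E'
from h import *
o=get_obs();print(o['time'],o['position'],o['tool_rot'],o['ft_force'],o['grip_width'])
s=cams.camera('side');t=cams.camera('top');cv2.imwrite('pics/s4.png',s);cv2.imwrite('pics/t4.png',t)
cv2.imwrite('pics/v4.png',cv2.resize(np.hstack([s[140:280,220:380],t[180:320,200:360]]),None,fx=2.5,fy=2.5,interpolation=2))
pebbles(dict(top=t,side=s))
E
```

```text
8.6833 [0.56783106 0.15856992 0.21142627] [ 0.70627931  0.70793236 -0.0008246  -0.00079822] [ 1.03000895 -0.42688079 -0.06878407] 0.020182015384167837
amber top [230.1 184.3] 139.5 [0.6537 0.1261 0.135 ]
blue top [231.6 225.1] 141.0 [0.569  0.1195 0.135 ]
green top [246.5 273.9] 144.5 [0.4706 0.0849 0.135 ]
amber side [386.3 139.7] 1801.0 [0.8848 0.0885 0.135 ]
amber side [406.2 174.4] 313.5 [ 0.8219 -0.0513  0.135 ]
blue side [330.5 124. ] 228.5 [0.8063 0.2442 0.135 ]
blue side [208.2 124.1] 150.0 [0.5217 0.4626 0.135 ]
green side [266.8 204.2] 74.0 [0.4694 0.0843 0.135 ]
```

View pics/v4.png

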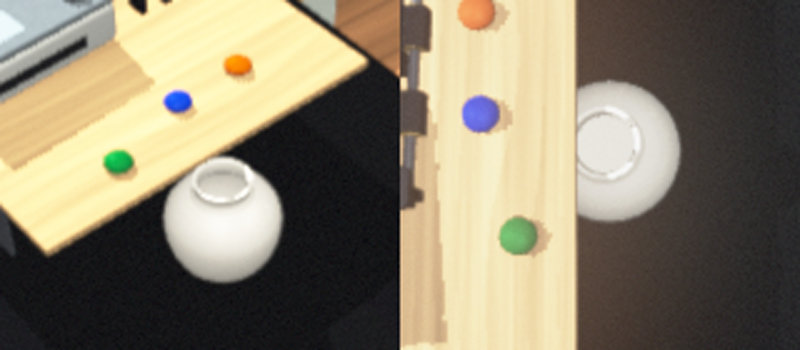

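The top view has the mouth centre at about (283.2,237.6), lip just outside the board edge. The side view has it at (308.8,212.8). The arm does not block the top view.

```bash
python3 - <<'E'
from h import *
print(plane('top',[[283.2,237.6]],.111).round(4),plane('side',[[308.8,212.8]],.111).round(4))
t=cv2.imread('pics/t4.png');c=vmask('top',t,(271,195,320,290))[:,0];print(c.min(0),c.max(0))
print(plane('top',[[c[:,0].max()+.5,(c[:,1].min()+c[:,1].max())/2]],.055))
s=cv2.imread('pics/side0.png')
# edge from side, row profile crossing: at crop (100,225)
print(plane('side',[[220+50/2.5,140+250/2.5],[220+366/2.5,140+64/2.5]],.13))
E
```

```text
[[0.5487 0.0158 0.111 ]] [[0.5468 0.0154 0.111 ]]
[271 211] [312 269]
[[ 0.55177851 -0.04305931  0.055     ]]
[[0.35729339 0.03053775 0.13      ]
 [0.76715665 0.04417859 0.13      ]]
```

servo_tool(moves="-0.04 -0.01 -0.01 0 0.02; -0.08 -0.02 -0.01 0 0.02; -0.12 -0.02 -0.01 0 0.02; -0.16 -0.02 0 0 0.02; -0.2 -0.02 0 0 0.02; -0.24 -0.02 0 0 0.02; -0.249 -0.02 0.03 0 0.02; -0.249 -0.02 0.07 0 0.02; -0.249 -0.02 0.11 0 0.02; -0.249 -0.02 0.15 0 0.02")

```text
time: 9.62
position: [0.5488, -0.0937, 0.0612]
tool_rot: [0.709, 0.706, 0.0, 0.001]
ft_force: [-0.0, 0.4, -0.3]
grip_width: 0.0199
grip_force: 0.0
```

servo_tool(moves="0 0 0.019 0 0.02; 0 0 0.019 0 0.02; 0.02 0 0.019 0 0.02; 0.034 0 0.019 0 0.02; 0.04 0 0.019 0 0.02; 0.046 0 0.019 0 0.02; 0.05 0 0.019 0 0.02; 0.053 0 0.019 0 0.02; 0.053 0 0.019 0 0.02; 0.053 0 0.019 0 0.02")

```text
time: 10.45
position: [0.5501, -0.0384, 0.0438]
tool_rot: [0.707, 0.707, 0.001, 0.001]
ft_force: [0.1, -3.3, 3.8]
grip_width: 0.0199
grip_force: 2.7
```

servo_tool(moves="0.003 0 0 0 0.02; 0.004 0 0 0 0.02; 0.004 0 0 0 0.02; -0.015 0 0 0 0.02; -0.035 0 -0.005 0 0.02; -0.04 0 -0.045 0 0.02; -0.04 0 -0.085 0 0.02; -0.04 0 -0.125 0 0.02; -0.04 0.005 -0.165 0 0.02; -0.01 0.01 -0.17 0 0.02")

```text
time: 11.28
position: [0.5643, -0.0523, 0.2203]
tool_rot: [0.709, 0.705, 0.003, 0.007]
ft_force: [1.1, -0.2, -0.2]
grip_width: 0.0199
grip_force: 0.0
```

servo_tool(moves="0.035 0.003 0 0 0.02; 0.07 0.006 0 0 0.02; 0.11 0.01 0 0 0.02; 0.15 0.01 0 0 0.02; 0.19 0.01 0 0 0.02; 0.209 0.01 0 0 0.02; 0.209 0.01 0 0 0.02; 0.209 0.01 0 0 0.02")

```text
time: 11.95
position: [0.5678, 0.1625, 0.2124]
tool_rot: [0.706, 0.708, -0.001, -0.001]
ft_force: [0.1, -0.2, -0.4]
grip_width: 0.0198
grip_force: 0.0
```

```bash
python3 - <<'E'
from h import *
o=get_obs();print(o['time'],o['position'],o['tool_rot'],o['ft_force'],o['grip_width'])
t=cams.camera('top');cv2.imwrite('pics/t5.png',t);a=cv2.imread('pics/t4.png')
pebbles(dict(top=t))
for im in(a,t):
    c=vmask('top',im,(272,195,330,290))[:,0];print(c.min(0),c.max(0))
# mouth shift by template match on lip
tm=a[222:254,273:302];r=cv2.matchTemplate(t[212:264,273:312],tm,cv2.TM_CCOEFF_NORMED);print(cv2.minMaxLoc(r))
E
```

```text
11.95 [0.56782873 0.16250663 0.21237022] [ 7.05931789e-01  7.08279030e-01 -6.03295303e-04 -8.72873225e-04] [ 0.12672752 -0.16209765 -0.37900309] 0.019834356677492428
amber top [230.1 184.4] 138.5 [0.6536 0.1262 0.135 ]
blue top [231.6 225.1] 140.0 [0.5691 0.1194 0.135 ]
green top [246.5 274. ] 145.0 [0.4705 0.0849 0.135 ]
[272 211] [312 269]
[272 211] [307 268]
(0.07740416377782822, 0.365903377532959, (10, 1), (0, 8))
```

servo_tool(moves="0 0.001 0.035 0 0.02; 0 0.001 0.065 0 0.02; 0 0.001 0.074 0 0.02; 0 0.001 0.077 0 0.02; 0 0.001 0.077 0 0.02; 0 0.001 0.077 0 0.02")

```text
time: 12.5
position: [0.5712, 0.1605, 0.1373]
tool_rot: [0.707, 0.707, 0.001, 0.001]
ft_force: [-0.0, -0.3, 0.6]
grip_width: 0.0205
grip_force: 0.0
```

servo_tool(moves="0 0 0.002 0 0.02; 0 0 0.004 0 0.02; 0 0 0.004 0 0.02")

```text
time: 12.75
position: [0.5703, 0.1611, 0.1328]
tool_rot: [0.707, 0.707, 0.001, 0.0]
ft_force: [0.1, 0.4, -0.5]
grip_width: 0.0199
grip_force: 0.0
```

servo_tool(moves="0 0 0.002 0 0.02; 0 0 0.002 0 0.02; -0.008 0 0.002 0 0.02; -0.016 0 0.002 0 0.02; -0.022 0 0.002 0 0.02; -0.028 -0.002 0.002 0 0.02; -0.034 -0.004 0.002 0 0.02; -0.04 -0.006 0.002 0 0.02; -0.04 -0.006 0.002 0 0.02")

```text
time: 13.5
position: [0.5633, 0.1197, 0.13]
tool_rot: [0.707, 0.707, -0.0, -0.0]
ft_force: [0.5, -0.7, -0.4]
grip_width: 0.02
grip_force: 0.0
```

```bash
python3 - <<'E'
from h import *
o=get_obs();print(o['time'],o['position'],o['tool_rot'],o['ft_force'])
t=cams.camera('top');s=cams.camera('side');cv2.imwrite('pics/t6.png',t);cv2.imwrite('pics/s6.png',s);pebbles(dict(top=t,side=s))
E
```

```text
13.5 [0.56330752 0.11973065 0.1299905 ] [ 7.07305366e-01  7.06907949e-01 -4.81067819e-04 -2.00652395e-04] [ 0.51296665 -0.70564382 -0.36744248]
green top [246.6 273.9] 146.5 [0.4705 0.0848 0.135 ]
amber side [389.  139.5] 1192.0 [0.8914 0.0844 0.135 ]
amber side [316.  167.2] 26.0 [0.6515 0.1186 0.135 ]
blue side [330.7 124. ] 224.5 [0.8068 0.244  0.135 ]
blue side [208.2 124.1] 150.0 [0.5217 0.4626 0.135 ]
green side [266.8 204.2] 75.0 [0.4693 0.0844 0.135 ]
```

```bash
sed -i 's/side=(120,320,200,420)/side=(152,230,235,345)/' h.py; python3 - <<'E'
from h import *
for f in('pics/s4.png','pics/s6.png'): pebbles(dict(side=cv2.imread(f)))
E
```

```text
amber side [315.7 167. ] 37.5 [0.6515 0.1198 0.135 ]
blue side [290.7 180.1] 63.0 [0.5681 0.1191 0.135 ]
green side [266.8 204.2] 74.0 [0.4694 0.0843 0.135 ]
amber side [316.  167.2] 26.0 [0.6515 0.1186 0.135 ]
blue side [290.8 180.1] 62.0 [0.5681 0.1189 0.135 ]
green side [266.8 204.2] 75.0 [0.4693 0.0844 0.135 ]
```

Blue has not moved although the fingers are over it, so the tips really do sit well above the TCP at this opening. I'll retreat and lower until the board is felt.

servo_tool(moves="0.015 0.003 0 0 0.02; 0.03 0.006 0 0 0.02; 0.04 0.006 0 0 0.02; 0.04 0.006 0 0 0.02; 0.04 0.006 0 0 0.02; 0.04 0.006 0.003 0 0.02; 0.04 0.006 0.006 0 0.02; 0.04 0.006 0.006 0 0.02")

```text
time: 14.27
position: [0.5693, 0.1604, 0.1232]
tool_rot: [0.707, 0.707, -0.001, -0.0]
ft_force: [-0.6, 1.2, -0.1]
grip_width: 0.0204
grip_force: 0.0
```

servo_tool(moves="0 0 0.002 0 0.02; 0 0 0.004 0 0.02; 0 0 0.004 0 0.02")

```text
time: 14.52
position: [0.5696, 0.1608, 0.1195]
tool_rot: [0.707, 0.707, -0.0, -0.0]
ft_force: [0.4, 0.7, 0.7]
grip_width: 0.0198
grip_force: 0.0
```

servo_tool(moves="0 0 0.002 0 0.02; 0 0 0.004 0 0.02; 0 0 0.004 0 0.02")

```text
time: 14.77
position: [0.5697, 0.161, 0.1156]
tool_rot: [0.707, 0.707, -0.0, -0.0]
ft_force: [-0.7, 1.2, 0.4]
grip_width: 0.0199
grip_force: 0.0
```

```bash
python3 - <<'E'
from h import *
o=get_obs();print(o['time'],o['position'],o['tool_rot'],o['ft_force'])
s=cams.camera('side');cv2.imwrite('pics/s7.png',s)
a=s[90:210,220:340].copy();g=np.clip(a.astype(float)*1.8+15,0,255).astype(np.uint8)
p=np.array(o['position']);uv=proj('side',[p,p+[0,0,.013],[p[0],p[1],.13]]);print((uv-[220,90])*5)
cv2.imwrite('pics/v7.png',cv2.resize(g,None,fx=5,fy=5,interpolation=2));pebbles(dict(side=s))
E
```

```text
14.7667 [0.56965567 0.16103282 0.11561798] [ 7.06858315e-01  7.07355054e-01 -3.03131497e-04 -2.42820581e-04] [-0.66006004  1.17756198  0.43297009]
[[310.7138542  434.45946722]
 [309.40967059 416.02220023]
 [309.26972405 414.0441062 ]]
amber side [315.7 167.5] 25.0 [0.6503 0.118  0.135 ]
blue side [290.7 180.1] 66.0 [0.5681 0.1191 0.135 ]
green side [266.8 204.2] 74.0 [0.4694 0.0843 0.135 ]
```

View pics/v7.png

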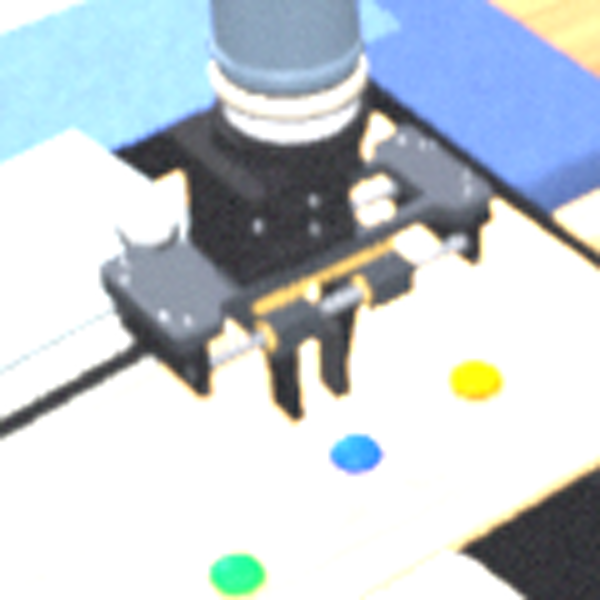

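The fingers are straight, but the tip midpoint shows at about (312,407) in the crop where a tip at z = 0.13 would be near (315,420). So the tips sit roughly 25 mm behind the stated TCP. The body is clear in front of the printer, so I can carry on down.

servo_tool(moves="0 0 0.002 0 0.02; 0 0 0.004 0 0.02; 0 0 0.004 0 0.02")

```text
time: 15.07
position: [0.5696, 0.1611, 0.1116]
tool_rot: [0.707, 0.707, -0.0, -0.0]
ft_force: [0.4, 0.1, -0.1]
grip_width: 0.0198
grip_force: 0.0
```

servo_tool(moves="0 0 0.0015 0 0.02; 0 0 0.003 0 0.02; 0 0 0.003 0 0.02")

```text
time: 15.32
position: [0.5698, 0.1611, 0.1087]
tool_rot: [0.707, 0.707, -0.0, -0.0]
ft_force: [1.2, -0.8, -1.0]
grip_width: 0.0204
grip_force: 0.0
```

servo_tool(moves="0 0 0.001 0 0.02; 0 0 0.002 0 0.02; 0 0 0.002 0 0.02")

```text
time: 15.57
position: [0.5698, 0.1611, 0.1068]
tool_rot: [0.707, 0.707, -0.0, -0.0]
ft_force: [-0.6, -0.1, 0.2]
grip_width: 0.02
grip_force: 0.0
```

servo_tool(moves="0 0 0.001 0 0.02; 0 0 0.002 0 0.02; 0 0 0.002 0 0.02")

```text
time: 15.82
position: [0.5701, 0.1611, 0.106]
tool_rot: [0.707, 0.707, 0.0, 0.0]
ft_force: [-1.2, -0.4, 5.3]
grip_width: 0.0198
grip_force: 2.5
```

servo_tool(moves="0 0 -0.004 0 0.02; 0 -0.001 -0.004 0 0.02; -0.008 -0.001 -0.004 0 0.02; -0.015 -0.001 -0.004 0 0.02; -0.02 -0.001 -0.004 0 0.02; -0.025 -0.003 -0.004 0 0.02; -0.03 -0.005 -0.004 0 0.02; -0.035 -0.006 -0.004 0 0.02; -0.04 -0.007 -0.004 0 0.02; -0.04 -0.007 -0.004 0 0.02")

```text
time: 16.65
position: [0.5627, 0.12, 0.109]
tool_rot: [0.707, 0.707, -0.0, -0.0]
ft_force: [0.2, 0.1, -0.6]
grip_width: 0.0203
grip_force: 0.0
```

```bash
python3 - <<'E'
from h import *
o=get_obs();print(o['time'],o['position'],o['tool_rot'],o['ft_force'])
t=cams.camera('top');s=cams.camera('side');pebbles(dict(top=t,side=s))
E
```

```text
16.65 [0.56265785 0.12002736 0.10900465] [ 7.07174555e-01  7.07038932e-01 -3.08365680e-04 -5.10265647e-05] [ 0.22569378  0.08928093 -0.56650357]
blue top [244.5 227.2] 85.0 [0.5654 0.0928 0.135 ]
green top [246.6 273.9] 152.0 [0.4706 0.0846 0.135 ]
amber side [315.8 167.5] 24.5 [0.6503 0.1178 0.135 ]
blue side [293.9 185.2] 71.5 [0.563  0.0985 0.135 ]
green side [266.8 204.2] 75.0 [0.4693 0.0844 0.135 ]
```

servo_tool(moves="-0.005 -0.002 0 0 0.02; -0.01 -0.004 0 0 0.02; -0.015 -0.006 0 0 0.02; -0.02 -0.008 0 0 0.02; -0.025 -0.01 0 0 0.02; -0.03 -0.012 0 0 0.02; -0.035 -0.014 0 0 0.02; -0.04 -0.014 0 0 0.02; -0.044 -0.014 0 0 0.02; -0.044 -0.014 0 0 0.02")

```text
time: 17.58
position: [0.5492, 0.0762, 0.1091]
tool_rot: [0.707, 0.707, -0.0, 0.0]
ft_force: [0.4, 0.0, 0.5]
grip_width: 0.0199
grip_force: 0.0
```

```bash
python3 - <<'E'
from h import *
o=get_obs();print(o['time'],o['position'],o['ft_force'])
t=cams.camera('top');s=cams.camera('side');pebbles(dict(top=t,side=s))
E
```

```text
17.5833 [0.54918438 0.07615263 0.10907725] [0.43108025 0.0309552  0.52624611]
blue top [266.7 234.2] 59.5 [0.5518 0.0471 0.135 ]
blue side [300.  196.6] 78.5 [0.55   0.0553 0.135 ]
green side [266.8 204.2] 74.0 [0.4694 0.0843 0.135 ]
```

servo_tool(moves="-0.004 -0.001 0 0 0.02; -0.008 -0.001 0 0 0.02; -0.011 -0.001 0 0 0.02; -0.013 -0.001 0 0 0.02; -0.015 -0.001 0 0 0.02; -0.017 -0.001 0 0 0.02; -0.019 -0.001 0 0 0.02; -0.019 -0.001 0 0 0.02; -0.019 -0.001 0 0 0.02")

```text
time: 18.43
position: [0.548, 0.0579, 0.109]
tool_rot: [0.707, 0.707, -0.0, -0.0]
ft_force: [0.2, 0.6, -0.1]
grip_width: 0.02
grip_force: 0.0
```

```bash
python3 - <<'E'
from h import *
o=get_obs();print(o['time'],o['position'],o['ft_force'])
t=cams.camera('top');s=cams.camera('side');cv2.imwrite('pics/s8.png',s);cv2.imwrite('pics/t8.png',t);pebbles(dict(top=t,side=s))
E
```

```text
18.4333 [0.54802809 0.05793941 0.10903123] [ 0.16683024  0.59099725 -0.09883803]
blue top [280.8 241. ] 84.5 [0.5386 0.018  0.135 ]
green side [266.8 204.2] 74.0 [0.4694 0.0843 0.135 ]
```

Blue has left the board, and in the top view it now shows through the mouth at (281,241). Next I shift green sideways between wide-open fingers.

servo_tool(moves="0.01 0 -0.02 0 0.03; 0.02 0 -0.04 0 0.05; 0.027 -0.03 -0.05 0 0.05; 0.027 -0.06 -0.05 0 0.05; 0.027 -0.0775 -0.05 0 0.05; 0.027 -0.0775 -0.05 0 0.05; 0.027 -0.0775 -0.05 0 0.05; 0.027 -0.0775 -0.05 0 0.05")

```text
time: 19.2
position: [0.4722, 0.0849, 0.1595]
tool_rot: [0.707, 0.707, 0.001, 0.001]
ft_force: [0.9, 1.1, -1.0]
grip_width: 0.0493
grip_force: 0.0
```

```bash
python3 - <<'E'
from h import *
o=get_obs();print(o['time'],o['position'],o['ft_force'],o['grip_width'])
t=cams.camera('top');s=cams.camera('side');cv2.imwrite('pics/t9.png',t);pebbles(dict(top=t,side=s))
for z in(.01,.02):print(plane('top',[[280.8,241]],z))
E
```

```text
19.2 [0.47224407 0.08494555 0.15946016] [ 0.93419166  1.05507014 -0.98220366] 0.04934417701805952
amber top [230.2 184.3] 136.5 [0.6537 0.126  0.135 ]
amber side [315.8 167.1] 34.0 [0.6516 0.1191 0.135 ]
green side [266.8 204.2] 74.0 [0.4694 0.0843 0.135 ]
[[0.55352379 0.03069744 0.01      ]]
[[0.5523287 0.029688  0.02     ]]
```

servo_tool(moves="0 -0.001 0.025 0 0.05; 0 -0.001 0.045 0 0.05; 0 -0.001 0.0505 0 0.05; 0 -0.001 0.0505 0 0.05; 0 0.007 0.0505 0 0.05; 0 0.014 0.0505 0 0.05; 0 0.021 0.0505 0 0.05; 0 0.028 0.0505 0 0.05; 0 0.035 0.0505 0 0.05; 0 0.04 0.0505 0 0.05")

```text
time: 20.13
position: [0.5121, 0.085, 0.109]
tool_rot: [0.707, 0.707, 0.001, 0.001]
ft_force: [-0.4, -0.1, 1.7]
grip_width: 0.0499
grip_force: 0.1
```

```bash
python3 - <<'E'
from h import *
o=get_obs();print(o['time'],o['position'],o['ft_force'],o['grip_width'])
t=cams.camera('top');s=cams.camera('side');pebbles(dict(top=t,side=s))
E
```

```text
20.1333 [0.51208905 0.0850028  0.10899908] [-0.40080933 -0.14317658  1.66184019] 0.04993552496922678
amber top [230.1 184.3] 139.5 [0.6537 0.1261 0.135 ]
green side [278.8 198.6] 68.5 [0.5042 0.0823 0.135 ]
```

servo_tool(moves="0 0.007 0 0 0.05; 0 0.014 0 0 0.05; 0 0.021 0 0 0.05; 0 0.028 0 0 0.05; 0 0.035 0 0 0.05; 0 0.041 0 0 0.05; 0 0.045 0 0 0.05; 0 0.045 0 0 0.05; 0 0.043 0 0 0.05; 0 0.043 0 0 0.05")

```text
time: 21.07
position: [0.5525, 0.0852, 0.1083]
tool_rot: [0.707, 0.707, -0.001, -0.001]
ft_force: [-0.7, -0.4, -0.9]
grip_width: 0.0495
grip_force: 0.0
```

```bash
python3 - <<'E'
from h import *
o=get_obs();print(o['time'],o['position'],o['ft_force'],o['grip_width'])
t=cams.camera('top');s=cams.camera('side');pebbles(dict(top=t,side=s))
E
```

```text
21.0667 [0.55246162 0.08517387 0.10833723] [-0.67664156 -0.38261037 -0.91010593] 0.0494825435906109
green side [292.8 191. ] 72.5 [0.5478 0.0827 0.135 ]
```

servo_tool(moves="0 0 -0.02 0 0.05; 0 0 -0.03 0 0.05; 0.02 -0.003 -0.03 0 0.035; 0.036 -0.004 -0.03 0 0.02; 0.036 -0.004 -0.03 0 0.02; 0.036 -0.004 -0.03 0 0.02; 0.036 -0.004 -0.01 0 0.02; 0.036 -0.004 -0.001 0 0.02; 0.036 -0.004 -0.001 0 0.02; 0.03 -0.004 -0.001 0 0.02")

```text
time: 22.0
position: [0.5488, 0.115, 0.1089]
tool_rot: [0.707, 0.707, -0.001, -0.001]
ft_force: [0.3, 0.4, 0.6]
grip_width: 0.0203
grip_force: 0.0
```

```bash
python3 - <<'E'
from h import *
o=get_obs();print(o['time'],o['position'],o['ft_force'],o['grip_width'])
t=cams.camera('top');s=cams.camera('side');pebbles(dict(top=t,side=s))
E
```

```text
22.0 [0.54882729 0.11504721 0.10892301] [0.27940061 0.36502441 0.57568844] 0.020324981893445542
green top [249.7 234.8] 140.0 [0.5499 0.0816 0.135 ]
amber side [315.9 167.4] 25.0 [0.6509 0.1182 0.135 ]
green side [293. 191.] 71.0 [0.5482 0.0823 0.135 ]
```

Green is lined up at (0.549, 0.082), so I push it straight over the edge.

servo_tool(moves="-0.006 0 0 0 0.02; -0.012 0 0 0 0.02; -0.017 0 0 0 0.02; -0.022 0 0 0 0.02; -0.027 0 0 0 0.02; -0.032 0 0 0 0.02; -0.036 0 0 0 0.02; -0.04 0 0 0 0.02; -0.042 0 0 0 0.02; -0.042 0 0 0 0.02")

```text
time: 22.93
position: [0.5496, 0.0726, 0.1095]
tool_rot: [0.707, 0.707, -0.0, 0.0]
ft_force: [-0.0, -0.0, 0.4]
grip_width: 0.0198
grip_force: 0.0
```

servo_tool(moves="-0.003 -0.001 0 0 0.02; -0.006 -0.001 0 0 0.02; -0.008 -0.001 0 0 0.02; -0.01 -0.001 0 0 0.02; -0.012 -0.001 0 0 0.02; -0.014 -0.001 0 0 0.02; -0.016 -0.001 0 0 0.02; -0.016 -0.001 0 0 0.02; -0.016 -0.001 0 0 0.02")

```text
time: 23.68
position: [0.5485, 0.0569, 0.1095]
tool_rot: [0.707, 0.707, -0.0, 0.0]
ft_force: [-0.7, 1.0, -0.8]
grip_width: 0.0198
grip_force: 0.0
```

```bash
python3 - <<'E'
from h import *
o=get_obs();print(o['time'],o['position'],o['ft_force'],o['grip_width'])
t=cams.camera('top');s=cams.camera('side');pebbles(dict(top=t,side=s))
E
```

```text
23.6833 [0.54853448 0.05692061 0.10952614] [-0.68948965  0.98379639 -0.77927375] 0.01975581209791809
```

servo_tool(moves="0.01 0 -0.02 0 0.03; 0.02 0.01 -0.04 0 0.05; 0.04 0.035 -0.05 0 0.05; 0.06 0.065 -0.05 0 0.05; 0.069 0.095 -0.05 0 0.05; 0.069 0.105 -0.05 0 0.05; 0.069 0.105 -0.05 0 0.05; 0.069 0.105 -0.05 0 0.05; 0.069 0.105 -0.05 0 0.05")

```text
time: 24.53
position: [0.6517, 0.126, 0.1589]
tool_rot: [0.707, 0.707, -0.001, -0.001]
ft_force: [-1.2, 0.5, -0.7]
grip_width: 0.0498
grip_force: 0.0
```

```bash
python3 - <<'E'
from h import *
o=get_obs();print(o['time'],o['position'],o['ft_force'],o['grip_width'])
t=cams.camera('top');s=cams.camera('side');cv2.imwrite('pics/t10.png',t);cv2.imwrite('pics/s10.png',s);pebbles(dict(top=t,side=s))
H=cv2.cvtColor(t,cv2.COLOR_BGR2HSV)[225:252,268:296];
for h,a,b in(('blue',105,135),('green',40,90)):
    v,u=np.where((H[...,0]>=a)&(H[...,0]<=b)&(H[...,1]>50)); 
    if len(u):print(h,len(u),u.mean()+268,v.mean()+225,plane('top',[[u.mean()+268,v.mean()+225]],.015))
c=vmask('top',t,(272,195,330,290))[:,0];print(c.min(0),c.max(0))
E
```

```text
24.5333 [0.65172521 0.12598626 0.15893167] [-1.19906761  0.52427698 -0.72581873] 0.049787456526637554
green top [278.5 237.7] 103.5 [0.5452 0.0229 0.135 ]
amber side [315.7 167.6] 22.5 [0.6499 0.1178 0.135 ]
green 136 278.79411764705884 237.74264705882354 [[0.56026791 0.03498939 0.015     ]]
[272 211] [307 269]
```

Green shows through the mouth at (279,238), sized as it should be at the vase floor, and the vase has not moved. Now amber.

servo_tool(moves="0 0.002 0.025 0 0.05; 0 0.002 0.045 0 0.05; 0 0.002 0.05 0 0.05; 0 0.002 0.05 0 0.05; 0 -0.006 0.05 0 0.05; 0 -0.013 0.05 0 0.05; 0 -0.02 0.05 0 0.05; 0 -0.027 0.05 0 0.05; 0 -0.034 0.05 0 0.05; 0 -0.04 0.05 0 0.05")

```text
time: 25.47
position: [0.6133, 0.1262, 0.1105]
tool_rot: [0.707, 0.707, 0.001, 0.001]
ft_force: [1.6, 0.6, 0.8]
grip_width: 0.0499
grip_force: 0.7
```

servo_tool(moves="0 -0.007 0 0 0.05; 0 -0.014 0 0 0.05; 0 -0.021 0 0 0.05; 0 -0.028 0 0 0.05; 0 -0.035 0 0 0.05; 0 -0.042 0 0 0.05; 0 -0.049 0 0 0.05; 0 -0.055 0 0 0.05; 0 -0.06 0 0 0.05; 0 -0.06 0 0 0.05")

```text
time: 26.3
position: [0.5497, 0.1262, 0.1085]
tool_rot: [0.707, 0.707, -0.002, -0.002]
ft_force: [-0.4, 0.4, -0.3]
grip_width: 0.0502
grip_force: 0.0
```

```bash
python3 - <<'E'
from h import *
o=get_obs();print(o['time'],o['position'],o['ft_force'],o['grip_width'])
t=cams.camera('top');s=cams.camera('side');cv2.imwrite('pics/s11.png',s);pebbles(dict(top=t,side=s))
E
```

```text
26.3 [0.54974546 0.12615051 0.10847629] [-0.41713921  0.44757194 -0.27340057] 0.05015395215264824
green top [279.  237.3] 106.0 [0.546 0.022 0.135]
amber side [288.3 181.6] 33.5 [0.5598 0.1182 0.135 ]
```

servo_tool(moves="0 0.001 -0.02 0 0.05; 0 0.001 -0.03 0 0.05; 0.02 0.008 -0.03 0 0.035; 0.036 0.011 -0.03 0 0.02; 0.036 0.011 -0.03 0 0.02; 0.036 0.011 -0.03 0 0.02; 0.036 0.011 -0.01 0 0.02; 0.036 0.011 -0.0005 0 0.02; 0.036 0.011 -0.0005 0 0.02; 0.03 0.011 -0.0005 0 0.02")

```text
time: 27.23
position: [0.5635, 0.1561, 0.1092]
tool_rot: [0.707, 0.707, -0.001, -0.001]
ft_force: [0.3, 0.1, 0.7]
grip_width: 0.0208
grip_force: 0.0
```

```bash
python3 - <<'E'
from h import *
o=get_obs();print(o['time'],o['position'],o['ft_force'],o['grip_width'])
t=cams.camera('top');s=cams.camera('side');pebbles(dict(top=t,side=s))
E
```

```text
27.2333 [0.5634747  0.15605098 0.10922672] [0.34897963 0.09182456 0.72933729] 0.020818237526772077
amber top [229.2 229.3] 133.0 [0.5603 0.1238 0.135 ]
green top [279.1 237.3] 107.5 [0.546  0.0218 0.135 ]
amber side [288.1 181.6] 32.5 [0.5593 0.1183 0.135 ]
```

servo_tool(moves="-0.004 -0.003 0 0 0.02; -0.009 -0.003 0 0 0.02; -0.015 -0.004 0 0 0.02; -0.022 -0.006 0 0 0.02; -0.029 -0.008 0 0 0.02; -0.036 -0.01 0 0 0.02; -0.043 -0.012 0 0 0.02; -0.05 -0.014 0 0 0.02; -0.057 -0.015 0 0 0.02; -0.062 -0.015 0 0 0.02")

```text
time: 28.17
position: [0.5492, 0.0932, 0.1101]
tool_rot: [0.707, 0.707, -0.0, -0.0]
ft_force: [-1.0, 0.9, 0.7]
grip_width: 0.0201
grip_force: 0.4
```

servo_tool(moves="-0.006 0 0 0 0.02; -0.012 0 0 0 0.02; -0.016 0 0 0 0.02; -0.018 0 0 0 0.02; -0.018 0 0 0 0.02")

```text
time: 28.58
position: [0.5497, 0.0756, 0.11]
tool_rot: [0.707, 0.707, -0.0, 0.0]
ft_force: [-0.2, -0.6, 0.1]
grip_width: 0.0203
grip_force: 0.1
```

```bash
python3 - <<'E'
from h import *
o=get_obs();print(o['time'],o['position'],o['ft_force'],o['grip_width'])
t=cams.camera('top');s=cams.camera('side');pebbles(dict(top=t,side=s))
E
```

```text
28.5833 [0.54966649 0.07560073 0.11002626] [-0.22138439 -0.61954821  0.08426096] 0.02031799994491258
amber top [266.9 233.1] 47.0 [0.554  0.0469 0.135 ]
green top [279.  237.3] 110.0 [0.546  0.0219 0.135 ]
amber side [301.7 198.2] 35.0 [0.5497 0.048  0.135 ]
```

Amber is lined up at x of about 0.550, so it goes over the edge next.

servo_tool(moves="-0.003 -0.001 0 0 0.02; -0.006 -0.001 0 0 0.02; -0.009 -0.001 0 0 0.02; -0.011 -0.001 0 0 0.02; -0.013 -0.001 0 0 0.02; -0.015 -0.001 0 0 0.02; -0.017 -0.001 0 0 0.02; -0.019 -0.001 0 0 0.02; -0.019 -0.001 0 0 0.02; -0.019 -0.001 0 0 0.02")

```text
time: 29.52
position: [0.5486, 0.0569, 0.1101]
tool_rot: [0.707, 0.707, -0.0, 0.0]
ft_force: [-0.2, -0.1, -0.5]
grip_width: 0.0195
grip_force: 0.0
```

servo_tool(moves="0.01 0 0 0 0.02; 0.03 0 -0.02 0 0.02; 0.05 0 -0.06 0 0.02; 0.07 0 -0.1 0 0.02; 0.08 0 -0.13 0 0.02; 0.08 0 -0.13 0 0.02; 0.08 0 -0.13 0 0.02; 0.08 0 -0.13 0 0.02")

```text
time: 30.18
position: [0.5477, 0.1377, 0.2397]
tool_rot: [0.707, 0.708, -0.0, -0.0]
ft_force: [0.0, 0.6, -0.8]
grip_width: 0.0201
grip_force: 0.0
```

```bash
python3 - <<'E'
from h import *
o=get_obs();print(o['time'],o['position'],o['ft_force'],o['grip_width'])
t=cams.camera('top');s=cams.camera('side');cv2.imwrite('pics/t12.png',t);cv2.imwrite('pics/s12.png',s);pebbles(dict(top=t,side=s))
c=vmask('top',t,(272,195,330,290))[:,0];print(c.min(0),c.max(0))
H=cv2.cvtColor(t,cv2.COLOR_BGR2HSV)[222:256,272:300]
for h,a,b in(('blue',105,135),('green',40,90),('amber',3,15)):
    v,u=np.where((H[...,0]>=a)&(H[...,0]<=b)&(H[...,1]>90));print(h,len(u),(u.mean()+272,v.mean()+222) if len(u) else '')
a=cv2.imread('pics/t0.png') if 0 else cv2.imread('pics/top0.png');d=cv2.absdiff(a,t).max(2);print('diff right',(d[130:340,410:560]>40).sum())
E
```

```text
30.1833 [0.547651   0.13770111 0.23973949] [ 0.03573887  0.56497098 -0.80359656] 0.020050550837830843
[272 211] [307 269]
blue 0 
green 0 
amber 0 
diff right 407
```

```bash
python3 - <<'E'
from h import *
t=cv2.imread('pics/t12.png');a=cv2.imread('pics/t10.png')
H=cv2.cvtColor(t,cv2.COLOR_BGR2HSV)
for v in range(226,252,3): print(v,[tuple(int(q) for q in t[v,u]) for u in range(270,294,4)])
d=cv2.absdiff(cv2.imread('pics/top0.png'),t).max(2)
n,l,st,ce=cv2.connectedComponentsWithStats((d>40).astype(np.uint8));print([ (s[:5].tolist()) for s in st[1:] if s[4]>25])
E
```

```text
226 [(131, 156, 177), (215, 222, 225), (215, 222, 226), (183, 193, 198), (234, 239, 240), (216, 222, 224)]
229 [(149, 173, 195), (221, 229, 232), (222, 229, 232), (222, 229, 231), (236, 240, 241), (207, 216, 219)]
232 [(148, 173, 193), (222, 229, 232), (222, 229, 232), (222, 229, 232), (221, 227, 230), (204, 214, 216)]
235 [(147, 172, 192), (223, 229, 233), (222, 229, 232), (223, 230, 232), (223, 230, 232), (236, 240, 241)]
238 [(149, 174, 195), (223, 230, 233), (222, 229, 232), (222, 229, 231), (221, 227, 231), (229, 234, 236)]
241 [(148, 174, 194), (222, 228, 231), (224, 230, 233), (222, 228, 232), (223, 230, 232), (209, 217, 220)]
244 [(151, 176, 198), (223, 229, 233), (222, 229, 231), (222, 229, 232), (245, 246, 246), (201, 212, 215)]
247 [(136, 161, 183), (220, 227, 230), (221, 228, 230), (200, 211, 215), (211, 218, 221), (217, 224, 226)]
250 [(142, 167, 190), (211, 220, 224), (212, 219, 223), (196, 206, 213), (214, 221, 223), (216, 223, 225)]
[[13, 148, 209, 332, 36156], [223, 177, 20, 16, 231], [270, 212, 37, 57, 1746], [326, 215, 58, 58, 2645], [225, 218, 20, 16, 244], [447, 224, 16, 38, 239], [476, 255, 21, 5, 51], [239, 266, 21, 17, 254], [441, 281, 18, 20, 115], [0, 373, 22, 37, 389], [127, 460, 9, 10, 41]]
```

```bash
python3 - <<'E'
from h import *
T=lambda f:cv2.imread('pics/'+f)
t,s=cams.camera('top'),cams.camera('side');cv2.imwrite('pics/t13.png',t);cv2.imwrite('pics/s13.png',s)
for nm,im in(('t0',T('top0.png')),('t4',T('t4.png')),('t10',T('t10.png')),('t13',t)):
    H=cv2.cvtColor(im,cv2.COLOR_BGR2HSV)
    r=cv2.inRange(H,(0,150,60),(6,255,255))+cv2.inRange(H,(174,150,60),(180,255,255));r[:,:420]=0;r[:260]=0;r[345:]=0;r[:,505:]=0
    w=cv2.inRange(H,(0,0,120),(180,60,255));w[:,:465]=0;w[:,556:]=0;w[:180]=0;w[265:]=0
    f=lambda m:(np.round([np.where(m)[1].mean(),np.where(m)[0].mean()],2),(m>0).sum())
    print(nm,f(r),f(w))
# colours near vase in both pictures
for nm,im,(x0,y0,x1,y1) in(('t10',T('t10.png'),(262,200,330,290)),('t13',t,(262,200,330,290)),('s4',T('s4.png'),(280,195,345,260)),('s10',T('s10.png'),(280,195,345,260)),('s13',s,(280,195,345,260))):
    H=cv2.cvtColor(im,cv2.COLOR_BGR2HSV)[y0:y1,x0:x1].astype(int)
    for k,a,b in(('blue',105,135),('green',40,90),('amber',2,15)):
        v,u=np.where((H[...,0]>=a)&(H[...,0]<=b)&(H[...,1]>45)&(H[...,2]>60))
        if len(u):print(nm,k,len(u),u.mean()+x0,v.mean()+y0)
def find(im): # blobs of pebble hue anywhere
    H=cv2.cvtColor(im,cv2.COLOR_BGR2HSV)
    for k,(a,b,q) in HU.items():
        n,l,st,ce=cv2.connectedComponentsWithStats(cv2.inRange(H,(a,q,40),(b,255,255)));print(k,[np.round(ce[i]).astype(int).tolist()+[int(st[i][4])] for i in range(1,n) if 15<st[i][4]<260])
find(t);find(s)
E
```

```text
t0 (array([468.39, 305.44]), np.int64(808)) (array([505.58, 221.29]), np.int64(5391))
t4 (array([468.59, 305.67]), np.int64(818)) (array([505.63, 221.27]), np.int64(5389))
t10 (array([468.39, 305.36]), np.int64(821)) (array([505.53, 221.23]), np.int64(5379))
t13 (array([469.04, 306.04]), np.int64(782)) (array([505.6 , 221.31]), np.int64(5395))
t10 green 139 278.7841726618705 237.69064748201438
t10 amber 2514 299.6312649164678 248.42482100238664
t13 amber 2174 296.7663293468261 248.11683532658694
s10 amber 1 319.0 195.0
s13 amber 1 316.0 197.0
amber []
blue []
green []
amber [[598, 280, 90], [571, 297, 17], [562, 305, 20], [572, 313, 16], [549, 466, 17], [540, 471, 28]]
blue [[3, 2, 19], [36, 5, 24], [45, 3, 29], [262, 4, 18], [208, 9, 17], [271, 18, 18], [40, 25, 21], [247, 23, 20], [274, 42, 34], [265, 45, 22], [38, 53, 23], [269, 54, 28], [291, 78, 79], [290, 91, 30], [300, 102, 44], [52, 221, 32], [43, 227, 32], [51, 240, 31], [61, 240, 16], [14, 256, 34], [79, 260, 19], [77, 273, 24], [87, 276, 34], [3, 293, 25], [20, 304, 90], [120, 333, 16], [145, 345, 101], [126, 350, 42], [136, 352, 18], [116, 361, 30], [106, 362, 22], [98, 365, 19], [136, 364, 18], [147, 366, 21], [118, 369, 18], [97, 383, 185], [125, 376, 18], [119, 384, 40], [110, 389, 27]]
green []
```

```bash
python3 - <<'E'
from h import *
T=lambda f:cv2.imread('pics/'+f)
for a,b,(x0,y0,x1,y1) in(('t10.png','t13.png',(200,150,420,400)),('s10.png','s13.png',(200,150,420,330)),('t8.png','t13.png',(262,200,320,290))):
    d=cv2.GaussianBlur(cv2.absdiff(T(a),T(b)),(3,3),0).max(2)[y0:y1,x0:x1]
    n,l,st,ce=cv2.connectedComponentsWithStats((d>14).astype(np.uint8));print(a,b,[(st[i][:5]+[x0,y0,0,0,0]).tolist() for i in range(1,n) if st[i][4]>8])
a=T('s10.png');b=T('s13.png');c=vmask('side',b,(285,205,330,260))[:,0];print(c.min(0),c.max(0));c=vmask('side',a,(285,205,330,260))[:,0];print(c.min(0),c.max(0))
m=lambda im:im[230:246,273:285].reshape(-1,3).mean(0).round(1)
print(m(T('t5.png')),m(T('t13.png')),m(T('t10.png')))
print(cv2.absdiff(T('t5.png'),T('t13.png'))[226:250,272:292].max(2).max())
E
```

```text
t10.png t13.png [[200, 150, 44, 168, 4152], [208, 159, 5, 7, 28], [417, 158, 3, 8, 14], [417, 170, 3, 5, 10], [261, 173, 9, 5, 43], [260, 201, 10, 5, 49], [234, 211, 13, 14, 54], [282, 215, 8, 4, 15], [296, 221, 4, 5, 10], [230, 225, 11, 12, 34], [299, 226, 7, 22, 45], [263, 230, 4, 9, 11], [271, 230, 16, 16, 196], [239, 233, 3, 4, 10], [221, 249, 21, 41, 252], [236, 248, 5, 6, 10], [250, 255, 3, 5, 10], [261, 254, 6, 5, 18], [284, 255, 12, 11, 49], [271, 261, 12, 6, 29], [242, 267, 4, 8, 18], [258, 267, 7, 4, 15], [256, 272, 9, 50, 149], [238, 278, 8, 9, 30], [245, 282, 6, 3, 9], [238, 287, 9, 8, 39], [219, 297, 5, 3, 9], [242, 296, 7, 7, 21], [234, 299, 5, 4, 12], [241, 305, 8, 4, 13], [238, 310, 7, 10, 38], [222, 312, 3, 5, 9], [207, 318, 3, 5, 10], [222, 318, 3, 6, 13], [243, 323, 3, 6, 10], [206, 324, 7, 4, 16], [230, 324, 5, 8, 18], [200, 327, 6, 5, 16], [207, 327, 7, 6, 22]]
s10.png s13.png [[200, 150, 166, 99, 10175], [355, 150, 65, 50, 1687], [416, 324, 4, 6, 16]]
t8.png t13.png [[262, 200, 58, 90, 3569]]
[285 205] [329 249]
[285 205] [329 249]
[223.2 229.7 232.7] [222.4 229.  232.1] [150.  204.5 153.7]
8
```

servo_tool(moves="0 0 -0.04 0 0.02; 0 0 -0.08 0 0.02; 0 0 -0.12 0 0.02; 0.035 -0.02 -0.12 0 0.02; 0.07 -0.04 -0.12 0 0.02; 0.105 -0.06 -0.12 0 0.02; 0.14 -0.08 -0.12 0 0.02; 0.175 -0.1 -0.12 0 0.02; 0.21 -0.12 -0.12 0 0.02; 0.24 -0.13 -0.12 0 0.02")

```text
time: 31.22
position: [0.4155, 0.3784, 0.359]
tool_rot: [0.707, 0.708, -0.001, -0.001]
ft_force: [-0.2, 0.3, 0.7]
grip_width: 0.0199
grip_force: 0.0
```

servo_tool(moves="0.035 -0.015 0 0 0.02; 0.07 -0.03 0 0 0.02; 0.1 -0.04 0 0 0.02; 0.1 -0.04 0 0 0.02; 0.1 -0.04 0 0 0.02")

```text
time: 31.63
position: [0.3774, 0.4776, 0.3583]
tool_rot: [0.706, 0.708, -0.002, 0.0]
ft_force: [0.8, -0.1, 0.1]
grip_width: 0.0203
grip_force: 0.0
```

```bash
python3 - <<'E'
from h import *
o=get_obs();print(o['time'],o['position'],o['ft_force'])
t,s=cams.camera('top'),cams.camera('side');cv2.imwrite('pics/t14.png',t);cv2.imwrite('pics/s14.png',s);pebbles(dict(top=t,side=s))
for n,im in(('top',t),('side',s)):
    d=cv2.GaussianBlur(cv2.absdiff(cv2.imread(f'pics/{n}0.png'),im),(3,3),0).max(2)
    k,l,st,ce=cv2.connectedComponentsWithStats((d>25).astype(np.uint8));print(n,[st[i].tolist() for i in range(1,k) if st[i][4]>12])
for v in range(205,222,2): print(v,[tuple(int(q) for q in s[v,u]) for u in range(297,318,3)])
E
```

```text
31.6333 [0.37736662 0.47764974 0.35827544] [ 0.81972907 -0.14315449  0.11291477]
top [[223, 177, 20, 16, 249], [270, 211, 38, 58, 1817], [325, 214, 60, 60, 2829], [224, 217, 21, 17, 269], [239, 266, 21, 17, 275], [212, 295, 58, 39, 810]]
side [[0, 0, 168, 125, 7985], [309, 161, 13, 12, 132], [285, 175, 14, 13, 139], [261, 199, 14, 14, 156], [282, 200, 50, 51, 1889], [215, 210, 49, 30, 401], [320, 238, 54, 56, 2261], [0, 252, 18, 23, 265], [84, 261, 49, 30, 641], [17, 270, 15, 17, 79], [65, 274, 4, 4, 13], [82, 280, 5, 11, 24], [52, 286, 5, 4, 13], [93, 287, 29, 50, 526], [45, 290, 5, 4, 14], [60, 291, 14, 23, 64], [0, 320, 32, 12, 251]]
205 [(132, 191, 228), (115, 147, 171), (167, 179, 185), (163, 175, 179), (172, 184, 189), (177, 190, 194), (207, 219, 223)]
207 [(107, 136, 159), (152, 163, 169), (156, 165, 171), (165, 176, 180), (162, 172, 178), (160, 171, 176), (169, 181, 185)]
209 [(157, 170, 173), (177, 189, 194), (183, 194, 200), (180, 192, 198), (182, 195, 199), (179, 190, 195), (159, 169, 172)]
211 [(179, 190, 194), (187, 200, 206), (190, 205, 208), (192, 205, 209), (189, 202, 205), (185, 199, 204), (191, 205, 209)]
213 [(201, 216, 219), (196, 209, 214), (199, 212, 218), (199, 213, 218), (195, 209, 215), (192, 206, 210), (245, 250, 251)]
215 [(177, 188, 193), (211, 222, 225), (213, 224, 227), (212, 223, 227), (211, 222, 226), (238, 245, 247), (213, 224, 227)]
217 [(181, 194, 198), (172, 184, 188), (240, 247, 248), (239, 246, 248), (239, 246, 248), (176, 189, 194), (184, 197, 201)]
219 [(212, 223, 227), (195, 207, 212), (174, 187, 191), (172, 183, 188), (174, 186, 191), (198, 214, 218), (222, 232, 235)]
221 [(227, 237, 239), (222, 232, 235), (221, 231, 234), (220, 229, 233), (224, 233, 236), (228, 236, 240), (235, 243, 245)]
```

With the arm clear, the only differences from the first pictures are the vase's move, the three empty pebble spots and arm shadows. No pebble shows on the board or cart, the vase has not moved, and the other objects are in place.

```bash
python3 -c "
from h import *
print(job.hand_in())"
```

```text
the job is handed in; nothing more can be done
None
```

I pushed all three pebbles over the edge above the vase mouth and handed the job in, but no verdict came back; blue and green were seen inside afterwards, while amber was not seen again, so its being in the vase is inferred from nothing showing on the board or cart.

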